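# Walk the micromotor control box back onto its mat

### The job

The heavy micromotor control box has been left at the front of the bench: walk it forward, away from you, back onto its dark parking mat by pushing on its front near alternate corners, never lifting or tipping it. Push near the left corner first so that this side swings ahead, then the right, then the left again, each time until the box is clearly turned past square to the mat (ten degrees or more) and has gained ground. Finish with the whole box inside the outer edge of the mat and about square to it, and leave the bur rack, jaw model and brown jar beside it alone.

Things in the scene. Friction and masses are not known exactly. Their poses are not given: they have to be found in the camera images.
- control_box: White box, black knob and red rocker on top, loose, about 0.65 to 1 kg, rubber feet. 165 mm deep (its x), 200 wide (its y), body 14 to 58 mm above the bench (72 with knob). Origin: centre of its underside; x points to its rear (away from the robot), y to its left as the robot sees it, z up. Solid front face at x = -82 mm; rear fittings end at x = +82 mm.
- box_front_left (a point): Front left corner of the box's outline (as the robot sees it), 20 mm above the bench. Pushed ahead at the front 80 mm left of its middle (under 20 N), the box turns clockwise about a point some 90 to 140 mm right of its middle, so the middle gains roughly 90 to 140 mm per radian turned
- box_front_right (a point): Front right corner of the box's outline, 20 mm above the bench. A push 80 mm right of the middle acts as on the left, mirrored (turns it counter-clockwise)
- box_rear_left (a point): Rear left corner of the control box's outline, 20 mm above the bench
- box_rear_right (a point): Rear right corner of the control box's outline, 20 mm above the bench
- parking_mat: Thin dark mat, fixed flush on the bench (1 mm, no step, things slide over it freely), with a thin yellow line 6 mm inside its edge: 220 mm along its x, 260 mm along its y. Origin: its centre at bench height; x points away from the robot, y to the left. The box starts partly on it, its middle 135 to 155 mm nearer the robot (mat's -x) and nearly square to it.
- mat_diagonal (a point): The mat's centre, with its x axis turned 45 degrees to the left (counter-clockwise from above) of the mat's x: only a reference for telling which way the box is turned. The angle between the box's x and this x is 0.785 rad when square, more when the left side is ahead, less when the right side is ahead.
- bur_rack: Bystander: small white block with burs standing in it, 32x68x70 mm, loose, to the left of the mat. Origin: centre of its underside.
- jaw_model: Bystander: tan plaster jaw model, 75x67x32 mm, loose, farther left, on a pale 2 mm desk pad. (Near it, left of the box, an empty black handpiece rest 14 mm high is fixed to the bench.) Origin: centre of its underside.
- brown_jar: Bystander: brown jar with a pale cap, 58 mm across, 82 mm high, loose, to the left of the mat near its rear. Origin: centre of its underside.

How it is judged:
On the way, in this order (a step that is already met when the one before it is completed fails the run):
1. the left side has swung ahead: box turned at least 7 degrees clockwise from square to the mat (angle between the x axis of control_box and the x axis of mat_diagonal, either way round above 0.905 rad), for 0.05 s.
2. the right side has swung ahead: box turned at least 7 degrees counter-clockwise from square, its middle at least 10 mm from where it began (angle between the x axis of control_box and the x axis of mat_diagonal, either way round below 0.665 rad and distance of control_box from where it was at the start of the episode above 0.01 m), for 0.05 s.
3. the left side has swung ahead again: at least 7 degrees clockwise, the middle at least 25 mm from where it began (angle between the x axis of control_box and the x axis of mat_diagonal, either way round above 0.905 rad and distance of control_box from where it was at the start of the episode above 0.025 m), for 0.05 s.
At the end, for the whole second after the job is handed in: All four corners of the control box lie within the mat's outer edge (2 mm over is allowed), the box is square to the mat within 8 degrees, upright and at rest (x of box_front_left in the frame of parking_mat between -0.112 and 0.112 m and y of box_front_left in the frame of parking_mat between -0.132 and 0.132 m and x of box_front_right in the frame of parking_mat between -0.112 and 0.112 m and y of box_front_right in the frame of parking_mat between -0.132 and 0.132 m and x of box_rear_left in the frame of parking_mat between -0.112 and 0.112 m and y of box_rear_left in the frame of parking_mat between -0.132 and 0.132 m and x of box_rear_right in the frame of parking_mat between -0.112 and 0.112 m and y of box_rear_right in the frame of parking_mat between -0.132 and 0.132 m and angle between the x axis of control_box and the x axis of parking_mat, either way round below 0.14 rad and angle between control_box's own z axis and vertical below 0.05 rad and linear speed of control_box below 0.01 m/s); the robot touches nothing.
It fails at once if the control box is lifted more than 12 mm or tipped more than 10 degrees (height (world z) of control_box above 0.012 m or angle between control_box's own z axis and vertical above 0.175 rad).
It fails at once if the bur rack is moved more than 15 mm or knocked over (distance of bur_rack from where it was at the start of the episode above 0.015 m or angle between bur_rack's own z axis and vertical above 0.3 rad).
It fails at once if the jaw model is moved more than 15 mm or knocked over (distance of jaw_model from where it was at the start of the episode above 0.015 m or angle between jaw_model's own z axis and vertical above 0.3 rad).
It fails at once if the brown jar is moved more than 15 mm or knocked over (distance of brown_jar from where it was at the start of the episode above 0.015 m or angle between brown_jar's own z axis and vertical above 0.3 rad).
It also fails if it takes over 64 s, if anything falls off the work surface, if the arm or the gripper's body presses on something with over 40 N, if the wrist force passes 120 N, or if a joint passes its speed limit or range.

### The arm

A 7-joint arm with a two-finger parallel gripper is mounted at the origin on a cart in front of the work surface, level with it; the furniture and walls round the work are solid. World frame = base frame: x ahead of the robot, y to its left, z up, the work surface at z = 0. Lengths are in m, angles in rad, forces in N, time in s.
With the tool pointing down it reaches from about 0.4 to 0.85 m from the base axis. Payload 4.5 kg.
Tool frame: the origin (TCP) lies midway between the tips of the shut fingers; the grasp point (between the pads) lies 19 mm behind it; z points along the fingers, y is the line along which they close (so a half turn about z gives the same grasp; the last joint's range is limited). The gripper opens to 85 mm and grips with 20 to 120 N. Pads are 22 mm wide; open, the fingers measure 114 mm over their backs; the gripper's body (76 mm by 85 mm) begins 54 mm behind the grasp point. The pads swing forward as they close: fully open they stand 13 mm farther back than shut.
Start: joints at [-1.11, 0.689, -0.195, 1.565, 0.157, 0.902, -0.215], TCP at [0.259, 0.569, 0.231] pointing down, gripper open.
Joint ranges: [-3.01, 3.01], [-0.46, 2.08], [-1.47, 1.51], [0.13, 2.56], [-1, 4.14], [0.04, 2.09], [-2.66, 2.66]. Speed limits (rad/s): [2.57, 2.57, 3.14, 3.14, 3.14, 3.14, 3.14].

### API

Orientations are given as [roll, pitch, yaw] about the fixed x, y, z axes, in that order (R = Rz(yaw) Ry(pitch) Rx(roll)).
In Python, from cell import arm, get_image, get_calibration, order gives the robot as it stands.
- The arm moves only by the shell command python3 -m handwheel 'ROWS' [OPENING] [FORCE]. ROWS is JSON, a list that holds one entry, the list of rows, each a list of 6 numbers: the shift along the tool's x, y, z in cm, then the turn, a rotation vector about the tool's x, y, z in rad. In form: [[[tx, ty, tz, wx, wy, wz], ...]]. A call has 1 to 20 rows; each row is the pose to reach, as a shift and turn from the pose commanded when the call began, along the tool's axes at that moment; what a row does not reach only later rows make up. A row lasts 1/8 s, in which the tool goes at most 62.5 mm and 10.7 degrees, less where a joint would pass 70% of its speed; a pose out of reach is approached as far as the arm can. A call with a gripper value outside its range is refused whole. OPENING is the finger opening in cm, from 0 to 8.54, set as the call begins (- or left out, the last holds). The fingers move at their own pace and stop on an object; FORCE is the grip in N (left out, the last holds). Time passes only in rows, so rows that repeat a pose let the fingers close. It gives the time, the measured TCP pose, the force, the opening and the grip force at its end, in the units of the state.
- arm.observe(): the state, without advancing time (a new reading comes with each control period).
- get_image(name): name is "scene" or "top"; returns the picture (420x560x3 uint8, red, green, blue); there is no depth.
- get_calibration(name): a dict with "intrinsics" (3x3 intrinsics, pixels), "pose" (4x4, takes a point from camera to world coordinates). Camera axes: x right, y down, z forward; pixel columns grow to the right and rows downward; lengths in m; the calibration is good to about 2 mm. A picture is of the moment at which its call begins. get_calibration takes no time and is no camera call.
- order.sign_off(): hands the job in; it is judged then, once.
The state is a dict: "t": time; "q": joint angles; "qvel": joint speeds; "joint_torque": joint torques, N m; "ee_pos": TCP position; "ee_rot": TCP orientation; "force": force on the tool from outside, world axes, zero at the start; "wrist_torque": the same for the moment, N m; "grip_width": opening from 0.0 (shut) to 1.0 (fully open); "grasp_force": force on a finger pad.
Only numpy, scipy, OpenCV 4.12 (cv2) and the standard library are available. Lean on these libraries where they do the work, as an engineer would, in place of code of your own. Each camera call takes 0.05 s, during which the arm holds its last target. There are 200 camera calls.

## Working session

There is one attempt and no reset: what is moved stays moved. The work goes in short steps, Python scripts to look and compute and a shell command to move; the robot and the scene stay as the last step left them, time stands still between calls to the robot, and variables do not carry over. Pictures are saved under pics/ and viewed, at most 10 in all, crops included, and the job is handed in when it is done.

```bash
mkdir -p pics; ls; python3 - <<'E'
from cell import arm,get_image,get_calibration
import cv2,numpy as np
s=arm.observe();print(s)
for n in("scene","top"):
    im=get_image(n);cv2.imwrite(f"pics/{n}0.png",im[:,:,::-1]);c=get_calibration(n);print(n,np.round(c["intrinsics"],1).tolist(),np.round(c["pose"],3).tolist())
a=cv2.imread("pics/scene0.png");b=cv2.imread("pics/top0.png")
E
```

```text
pics
{'t': 0.0, 'q': array([-1.11019129,  0.69000231, -0.19452811,  1.56636856,  0.15729114,
        0.90250168, -0.21506981]), 'qvel': array([ 0.00168822, -0.00060453,  0.00017107, -0.00116166, -0.00065988,
        0.00059491,  0.00046788]), 'joint_torque': array([-4.21611094e-04, -5.39617610e+01, -1.26647841e+00, -1.58546662e+01,
        9.15807177e-03,  9.51611000e-03,  3.17206025e-05]), 'ee_pos': array([0.2584904 , 0.56831003, 0.23046644]), 'ee_rot': array([-3.13970864e+00,  1.20898418e-04,  2.71491075e+00]), 'force': array([-0.47908111, -0.64680603,  0.01115284]), 'wrist_torque': array([-0.02473806,  0.01944805, -0.03556812]), 'grasp_force': 0.0, 'grip_width': 0.9988999238432581}
scene [[489.9, 0.0, 275.7], [0.0, 489.9, 212.6], [0.0, 0.0, 1.0]] [[0.517, -0.475, 0.712, -0.106], [-0.856, -0.292, 0.426, -0.405], [0.006, -0.83, -0.557, 0.629], [0.0, 0.0, 0.0, 1.0]]
top [[530.5, 0.0, 277.4], [0.0, 530.5, 203.3], [0.0, 0.0, 1.0]] [[0.021, -0.988, 0.15, 0.446], [-0.999, -0.016, 0.036, -0.002], [-0.033, -0.151, -0.988, 1.427], [0.0, 0.0, 0.0, 1.0]]
```

View pics/scene0.png

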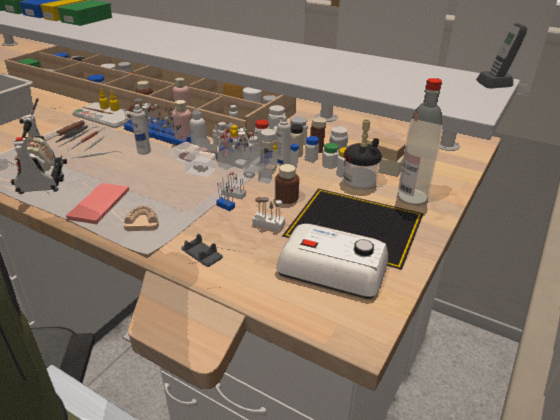

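View pics/top0.png

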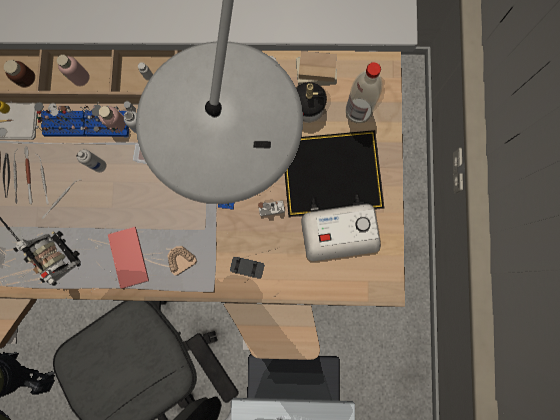

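The scene view shows the white box (about 335,258), with its rocker and knob on top, in front of the dark mat (355,225). The top view shows the box at (342,232), the mat at (335,173), the bur rack at (272,208), the jaw at (182,260) and the black rest at (247,267). The jar is hidden under the lamp in the top view, but it is at (287,185) in the scene view.

```bash
cat >m.py <<'E'
import cv2,numpy as np
from cell import arm,get_image,get_calibration
def ray(n,px,z):
    c=get_calibration(n);K=np.array(c["intrinsics"]);T=np.array(c["pose"])
    px=np.atleast_2d(np.array(px,float));d=np.c_[px,np.ones(len(px))]@np.linalg.inv(K).T@T[:3,:3].T
    return T[:3,3]+d*((z-T[2,3])/d[:,2])[:,None]
def big(m):
    cs,_=cv2.findContours(m.astype(np.uint8)*255,cv2.RETR_EXTERNAL,cv2.CHAIN_APPROX_NONE)
    return max(cs,key=cv2.contourArea)
def roi(m,x0,y0,x1,y1):
    o=np.zeros_like(m);o[y0:y1,x0:x1]=m[y0:y1,x0:x1];return o
def white(im,box):
    h=cv2.cvtColor(im,cv2.COLOR_RGB2HSV);m=(h[...,1]<50)&(h[...,2]>110)
    m=cv2.morphologyEx(roi(m,*box).astype(np.uint8),cv2.MORPH_OPEN,np.ones((3,3)));return cv2.convexHull(big(m))[:,0]
def rect(p):
    (c,(a,b),t)=cv2.minAreaRect((p[:,:2]*1000).astype(np.float32));
    if a<b:a,b,t=b,a,t+90   # long side along world y
    return np.round(c,1),round(a,1),round(b,1),round((t-90+90)%180-90,2)  # angle of box x axis, deg ccw
def red(im,box):
    h=cv2.cvtColor(im,cv2.COLOR_RGB2HSV);m=((h[...,0]<6)|(h[...,0]>172))&(h[...,1]>140)&(h[...,2]>90)
    c=big(roi(m,*box));return c[:,0].mean(0)
E
cat >a.py <<'E'
from m import *
t=get_image("top");s=get_image("scene")
h=cv2.cvtColor(t,cv2.COLOR_RGB2HSV)
y=roi((h[...,0]>18)&(h[...,0]<35)&(h[...,1]>150)&(h[...,2]>90),280,120,390,220)
dark=roi(t.max(2)<45,284,125,390,225)
c=big(dark|y);print("mat",rect(ray("top",c[:,0],0.001)))
hs=cv2.cvtColor(s,cv2.COLOR_RGB2HSV)
ys=roi((hs[...,0]>18)&(hs[...,0]<35)&(hs[...,1]>150)&(hs[...,2]>90),280,180,430,270)
for n,mm,i in(("top",y,t),("scene",ys,s)):
    p=np.argwhere(mm)[:,::-1];print(n,len(p));w=ray(n,p,.001);print("yl",rect(w))
    d=[w[np.argmax(w[:,:2]@v)][:2].round(3) for v in([1,1],[1,-1],[-1,1],[-1,-1])];print(d)
for n,b,i in(("top",(290,195,395,270),t),("scene",(270,220,395,298),s)):
    p=white(i,b);x,yy,ww,hh=cv2.boundingRect(p);print(n,(x,yy,ww,hh))
    for z in(.03,.05,.058):print(z,rect(ray(n,p,z)))
    print("red",red(i,b))
    k=cv2.cvtColor(i,cv2.COLOR_RGB2GRAY)<60
    m0=np.zeros(k.shape,np.uint8);cv2.fillConvexPoly(m0,p,1);m0=cv2.erode(m0,np.ones((9,9)))
    c=big(k&(m0>0));print("knob",c[:,0].mean(0),cv2.contourArea(c))
    for z in (.058,.072):print(ray(n,[red(i,b),c[:,0].mean(0)],z).round(3).tolist())
print("rack",ray("top",[(260,210),(285,205),(272,217)],0).round(3).tolist(),"edge",ray("top",[(230,300),(400,303)],0).round(3).tolist(),"rest",ray("top",[(232,258),(265,276)],0.0).round(3).tolist())
print("jar",ray("scene",[(287,201)],0).round(3).tolist())
E
python3 a.py
```

```text
mat (array([750.5, -97.5]), 258.8, 217.6, 6.41)
top 306
yl (array([750.6, -97.7]), 248.6, 209.8, 6.13)
[array([ 0.847, -0.012]), array([ 0.863, -0.208]), array([0.634, 0.015]), array([ 0.66 , -0.231])]
scene 408
yl (array([751.5, -97.7]), 251.1, 211.2, 6.1)
[array([0.84 , 0.036]), array([ 0.865, -0.208]), array([0.637, 0.015]), array([ 0.66 , -0.232])]
top (303, 205, 76, 53)
0.03 (array([ 589.1, -119.4]), 190.9, 119.5, 9.15)
0.05 (array([ 587.1, -117.7]), 188.2, 117.7, 9.15)
0.058 (array([ 586.3, -117. ]), 187.1, 117.1, 9.15)
red [324.53846154 237.07692308]
knob [359.91891892 227.18918919] 5.5
[[0.568, -0.076, 0.058], [0.595, -0.167, 0.058]]
[[0.567, -0.075, 0.072], [0.594, -0.165, 0.072]]
scene (277, 224, 110, 72)
0.03 (array([ 590.8, -118.9]), 200.7, 172.6, 9.52)
0.05 (array([ 567.5, -128.5]), 194.0, 166.9, 9.52)
0.058 (array([ 558.2, -132.3]), 191.4, 164.6, 9.52)
red [309.  242.8]
knob [362.90697674 251.44186047] 65.5
[[0.569, -0.076, 0.058], [0.599, -0.175, 0.058]]
[[0.553, -0.084, 0.072], [0.581, -0.181, 0.072]]
rack [[0.644, 0.096, 0.0], [0.659, 0.029, 0.0], [0.625, 0.063, 0.0]] edge [[0.401, 0.17, 0.0], [0.403, -0.278, 0.0]] rest [[0.513, 0.168, 0.0], [0.466, 0.078, 0.0]]
jar [[0.756, 0.079, 0.0]]
```

```bash
python3 - <<'E'
import cv2,numpy as np
a=cv2.imread("pics/scene0.png")[195:305,260:430];b=cv2.imread("pics/top0.png")[190:275,285:395]
a=cv2.resize(a,None,fx=3.5,fy=3.5,interpolation=2);b=cv2.resize(b,None,fx=3.5,fy=3.5,interpolation=2)
h=a.shape[0];b=cv2.resize(b,(int(b.shape[1]*200/298),200)) if 0 else b
c=np.zeros((600,800,3),np.uint8);a=cv2.resize(a,(408,264));c[:264,:408]=a;c[270:270+b.shape[0],:b.shape[1]]=b
cv2.imwrite("pics/crop0.png",c)
E
```

```text
(no output)
```

View pics/crop0.png

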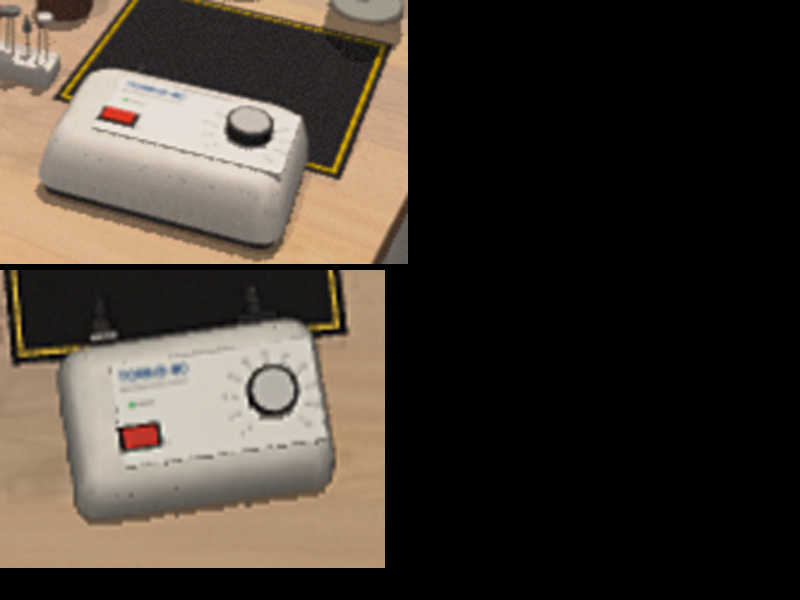

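The crop shows that the box's rear fittings are dark against the mat, so the white outline covers only the body. The front bottom edge runs from about (311,261) to (379,253) in the top view. Next I'll fit the box pose from the front and side edges, with the rocker and knob as trackers.

```bash
cat >>m.py <<'E'
MAT=np.array([.751,-.0977]);YAW=np.radians(6.2)
def R(a):return np.array([[np.cos(a),-np.sin(a)],[np.sin(a),np.cos(a)]])
def tomat(w):return (np.atleast_2d(w)[:,:2]-MAT)@R(YAW)
def marks(im):
    h=cv2.cvtColor(im,cv2.COLOR_RGB2HSV);b=(285,105,400,275)
    r=red(im,b)
    w=roi((h[...,1]<60)&(h[...,2]>75),*b).astype(np.uint8)
    w=cv2.morphologyEx(w,cv2.MORPH_OPEN,np.ones((5,5)));hull=cv2.convexHull(big(w))
    m=np.zeros(w.shape,np.uint8);cv2.fillConvexPoly(m,hull,1);m=cv2.erode(m,np.ones((11,11)))
    g=cv2.cvtColor(im,cv2.COLOR_RGB2GRAY);d=(m>0)&(g<100)
    yy,xx=np.mgrid[:d.shape[0],:d.shape[1]];d&=np.hypot(xx-r[0],yy-r[1])>22
    d=cv2.morphologyEx(d.astype(np.uint8),cv2.MORPH_CLOSE,np.ones((5,5)))
    (kx,ky),rad=cv2.minEnclosingCircle(big(d));return hull[:,0],r,np.array([kx,ky]),rad
E
python3 - <<'E'
from m import *
t=cv2.imread("pics/top0.png")[:,:,::-1].copy()
hull,r,k,rad=marks(t);print(r,k,rad)
rk=np.vstack([tomat(ray("top",[r],.06)),tomat(ray("top",[k],.066))]);print("rocker,knob in mat",rk.round(4).tolist())
for z in(.02,.04,.058):
    p=ray("top",hull,z);q=rect(p);print(z,q)
    m=tomat(p);print(" mat x %.4f %.4f y %.4f %.4f"%(m[:,0].min(),m[:,0].max(),m[:,1].min(),m[:,1].max()))
print("front pts mat",tomat(ray("top",[(310.7,261.4),(379.3,252.9)],.016)).round(4).tolist())
print("scene front bottom",tomat(ray("scene",[(260+45*.4166,195+190*.4166),(260+270*.4166,195+243*.4166)],.014)).round(4).tolist())
p=arm.observe();print(tomat(p['ee_pos']))
E
```

```text
[324.53846154 237.07692308] [362.40908813 224.        ] 7.554996967315674
rocker,knob in mat [[-0.1796, 0.0412], [-0.1553, -0.0584]]
0.02 (array([ 586.4, -119.4]), 198.7, 130.7, 9.21)
 mat x -0.2349 -0.0972 y -0.1042 0.0972
0.04 (array([ 584.4, -117.8]), 195.8, 128.8, 9.21)
 mat x -0.2357 -0.1000 y -0.1009 0.0977
0.058 (array([ 582.6, -116.3]), 193.3, 127.1, 9.21)
 mat x -0.2365 -0.1025 y -0.0980 0.0981
front pts mat [[-0.2367, 0.0812], [-0.2305, -0.1008]]
scene front bottom [[-0.2397, 0.0762], [-0.2222, -0.1013]]
[[-0.41757135  0.71554563]]
```

```bash
cat >>m.py <<'E'
def look(save=None):
    t=get_image("top")
    if save:cv2.imwrite("pics/"+save,t[:,:,::-1])
    hull,r,k,rad=marks(t)
    P=tomat(ray("top",[r],.06))[0];Q=tomat(ray("top",[k],.066))[0]
    bp,bq=np.array([-.0282,.0457]),np.array([-.0092,-.055])
    u,v=Q-P,bq-bp;a=np.arctan2(u[1],u[0])-np.arctan2(v[1],v[0]);a=(a+np.pi)%(2*np.pi)-np.pi
    c=(P+Q)/2-R(a)@((bp+bq)/2)
    q=rect(ray("top",hull,.03))
    print("box mat x %.1f y %.1f mm yaw %.1f | hull %s yaw %.1f | sep %.3f rad %.1f"%(c[0]*1e3,c[1]*1e3,np.degrees(a),q[1:3],q[3]-6.2,np.hypot(*u),rad))
    C=np.array([(-82,100),(-82,-100),(82,100),(82,-100)])/1e3@R(a).T+c;print("corners FL FR RL RR",(C*1e3).round().tolist())
    tcp()
def tcp():
    s=arm.observe();e=s['ee_pos'];print("t",round(s['t'],2),"tcp mat mm",(tomat(e)[0]*1e3).round(1),"z",round(e[2]*1e3,1),"yawmat",round(np.degrees((s['ee_rot'][2]-YAW)%(2*np.pi)),1),"F",s['force'].round(1))
E
python3 -m handwheel '[[[-3,-3,0,0,0,-0.04],[-6,-6.5,0,0,0,-0.08],[-9,-10,0,0,0,-0.12],[-12,-13,0,0,0,-0.16],[-15,-16,0,0,0,-0.2],[-18,-19,0,0,0,-0.24],[-21,-22.5,0,0,0,-0.28],[-24,-26,0,0,0,-0.32],[-27,-29,0,0,0,-0.36],[-30,-32,0,0,0,-0.4],[-33,-35,0,0,0,-0.44],[-36,-38,0,0,0,-0.48],[-39,-41.5,0,0,0,-0.52],[-42,-44.5,0,0,0,-0.535],[-44.6,-47.4,0,0,0,-0.535],[-44.6,-47.4,0,0,0,-0.535],[-44.6,-47.4,0,0,0,-0.535],[-44.6,-47.4,0,0,0,-0.535]]]' 0; python3 -c "
from m import *
look('t1.png')"
```

```text
t: 2.45
ee_pos: [0.4682, -0.0458, 0.2314]
ee_rot: [3.141, -0.0, -3.031]
force: [0.1, 0.3, -0.5]
grip_width: 0.003
grasp_force: 0.0
box mat x -149.3 y -3.1 mm yaw 2.7 | hull (197.4, 129.7) yaw 3.0 | sep 0.103 rad 7.7
corners FL FR RL RR [[-236.0, 93.0], [-226.0, -107.0], [-72.0, 101.0], [-63.0, -99.0]]
t 2.5 tcp mat mm [-275.5   82.1] z 231.4 yawmat 180.1 F [ 0.5  0.2 -0.8]
```

```bash
python3 -m handwheel '[[[0,0,4,0,0,0],[0,0,8,0,0,0],[0,0,12,0,0,0],[0,0,16,0,0,0],[0,0,19,0,0,0],[0,0,20.6,0,0,0],[0,0,20.6,0,0,0],[-1,0,20.6,0,0,0],[-2,0,20.6,0,0,0],[-2.6,0,20.6,0,0,0],[-3.2,0,20.6,0,0,0],[-3.8,0,20.6,0,0,0],[-4.4,0,20.6,0,0,0],[-5,0,20.6,0,0,0],[-5.5,0,20.6,0,0,0],[-6,0,20.6,0,0,0],[-6.5,0,20.6,0,0,0],[-6.5,0,20.6,0,0,0]]]'; python3 -c "
from m import *
look('t2.png')"
```

```text
t: 4.75
ee_pos: [0.5316, -0.0389, 0.0251]
ee_rot: [3.14, -0.003, -3.032]
force: [-3.9, 2.6, 2.7]
grip_width: -0.001
grasp_force: 2.8Traceback (most recent call last):
  File "<string>", line 3, in <module>
    look('t2.png')
    ~~~~^^^^^^^^^^
  File "m.py", line 38, in look
    hull,r,k,rad=marks(t)
                 ~~~~~^^^
  File "m.py", line 27, in marks
    r=red(im,b)
  File "m.py", line 21, in red
    c=big(roi(m,*box));return c[:,0].mean(0)
  File "m.py", line 9, in big
    return max(cs,key=cv2.contourArea)
ValueError: max() iterable argument is empty
```

View pics/t2.png

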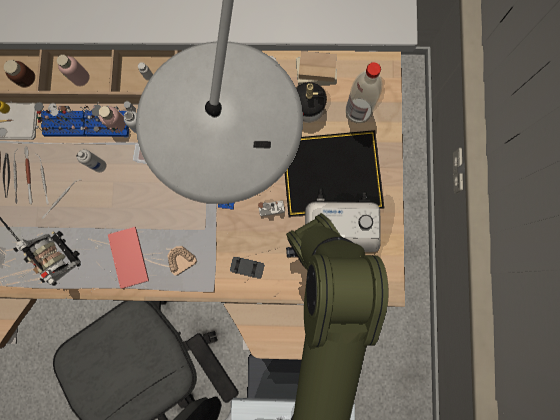

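The arm now hides the rocker in the top view, but the knob (366,221) and the box's rear edge against the mat are still visible. I'll check the scene view.

```bash
python3 -c "
from m import *
s=get_image('scene')
cv2.imwrite('pics/s2.png',s[:,:,::-1])"
```

```text
(no output)
```

View pics/s2.png

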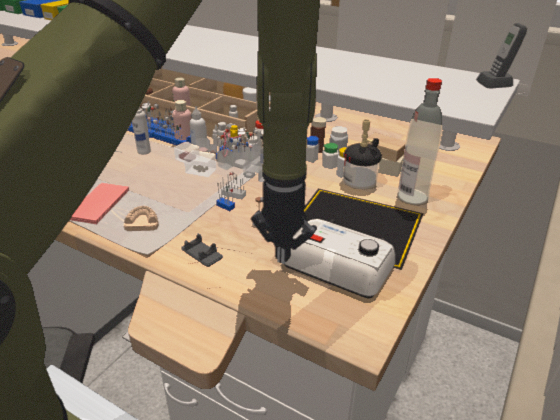

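The scene view shows both the rocker (316,238) and the knob (369,246) clear of the arm, so I'll track them there during left pushes, calibrated against the starting picture.

```bash
cat >>m.py <<'E'
SB=(275,150,440,300)
def smarks(im):
    h=cv2.cvtColor(im,cv2.COLOR_RGB2HSV)
    r=red(im,SB)
    w=roi((h[...,1]<60)&(h[...,2]>90),*SB).astype(np.uint8);w=cv2.morphologyEx(w,cv2.MORPH_OPEN,np.ones((5,5)))
    hull=cv2.convexHull(big(w));m=np.zeros(w.shape,np.uint8);cv2.fillConvexPoly(m,hull,1);m=cv2.erode(m,np.ones((9,9)))
    g=cv2.cvtColor(im,cv2.COLOR_RGB2GRAY);d=(m>0)&(g<90)
    yy,xx=np.mgrid[:d.shape[0],:d.shape[1]];d&=(xx-r[0]>30)&(abs(yy-r[1])<45)
    x,y,ww,hh=cv2.boundingRect(big(cv2.morphologyEx(d.astype(np.uint8),cv2.MORPH_CLOSE,np.ones((3,3)))))
    return r,np.array([x+ww/2,y+hh]),(ww,hh)   # knob: bottom of its ring
def rkmat(im):
    r,k,sz=smarks(im);return tomat(ray("scene",[r],.06))[0],tomat(ray("scene",[k],.058))[0],r,k,sz
def slook(save=None):
    s=get_image("scene")
    if save:cv2.imwrite("pics/"+save,s[:,:,::-1])
    P0,Q0,*_=rkmat(cv2.imread("pics/scene0.png")[:,:,::-1].copy());c0=np.array([-.1493,-.0031]);a0=np.radians(2.8)
    P,Q,r,k,sz=rkmat(s);u,v=Q-P,Q0-P0;a=np.arctan2(u[1],u[0])-np.arctan2(v[1],v[0])
    c=(P+Q)/2-R(a)@((P0+Q0)/2-c0);a+=a0
    print("S box mat x %.1f y %.1f yaw %.1f sep %.3f/%.3f"%(c[0]*1e3,c[1]*1e3,np.degrees(a),np.hypot(*u),np.hypot(*v)),r.round(1),k,sz)
    C=np.array([(-82,100),(-82,-100),(82,100),(82,-100)])/1e3@R(a).T+c;print("corners FL FR RL RR",(C*1e3).round().tolist())
    tcp()
E
python3 -c "
from m import *
slook()"
```

```text
S box mat x -135.4 y -15.1 yaw -6.5 sep 0.108/0.107 [316.2 237.6] [369. 256.] (20, 13)
corners FL FR RL RR [[-206.0, 93.0], [-228.0, -105.0], [-43.0, 75.0], [-65.0, -124.0]]
t 4.9 tcp mat mm [-211.7   82.1] z 25.1 yawmat 180.1 F [-3.6  2.9  2.6]
```

```bash
python3 -m handwheel '[[[-0.5,0,0,0,0,0],[-1,0,0,0,0,0],[-1.5,0,0,0,0,0],[-2,0,0,0,0,0],[-2.3,0,0,0,0,0],[-2.3,0,0,0,0,0]]]'; python3 -c "
from m import *
slook()"
```

```text
t: 5.65
ee_pos: [0.5557, -0.0371, 0.0252]
ee_rot: [3.141, -0.0, -3.033]
force: [-2.7, 2.3, 1.3]
grip_width: -0.0
grasp_force: 2.2
S box mat x -124.4 y -24.9 yaw -14.0 sep 0.112/0.107 [322.  233.3] [373. 256.] (20, 13)
corners FL FR RL RR [[-180.0, 92.0], [-228.0, -102.0], [-21.0, 52.0], [-69.0, -142.0]]
t 5.7 tcp mat mm [-187.6   81.3] z 25.2 yawmat 180.0 F [-3.7  2.5  2. ]
```

```bash
python3 -m handwheel '[[[2,0,0,0,0,0],[5,0,0,0,0,0],[7.4,0,0,0,0,0],[7.4,-2,0,0,0,0],[7.4,-6,0,0,0,0],[7.4,-10,0,0,0,0],[7.4,-14,0,0,0,0],[7.4,-16.6,0,0,0,0],[7.4,-16.6,0,0,0,0],[6.4,-16.6,0,0,0,0],[5.4,-16.6,0,0,0,0],[4.4,-16.6,0,0,0,0],[3.8,-16.6,0,0,0,0],[3.2,-16.6,0,0,0,0],[2.6,-16.6,0,0,0,0],[2,-16.6,0,0,0,0],[1.4,-16.6,0,0,0,0],[0.8,-16.6,0,0,0,0],[0.2,-16.6,0,0,0,0],[0.2,-16.6,0,0,0,0]]]'; python3 -c "
from m import *
tcp()
slook('s3.png')"
```

```text
t: 8.2
ee_pos: [0.5699, -0.2053, 0.0251]
ee_rot: [-3.139, -0.005, -3.035]
force: [-3.7, -3.3, 2.9]
grip_width: -0.002
grasp_force: 2.3
t 8.2 tcp mat mm [-191.6  -87.4] z 25.1 yawmat 179.9 F [-3.7 -3.3  2.9]
S box mat x -132.4 y -17.9 yaw -35.7 sep 0.110/0.107 [320.  228.9] [355. 260.] (8, 31)
corners FL FR RL RR [[-141.0, 111.0], [-257.0, -51.0], [-7.0, 15.0], [-124.0, -147.0]]
t 8.25 tcp mat mm [-191.6  -87.3] z 25.1 yawmat 179.9 F [-3.9 -3.1  2.3]
```

The knob reading is off because the arm is in front of it, so I'll try the top view.

```bash
python3 -c "
from m import *
t=get_image('top');s=get_image('scene')
c=np.zeros((420,800,3),np.uint8);c[:,:400]=cv2.resize(t[120:310,250:430],(400,420));c[:,400:]=cv2.resize(s[150:310,260:430],(400,420))
cv2.imwrite('pics/c3.png',c[:,:,::-1])"
```

```text
(no output)
```

View pics/c3.png

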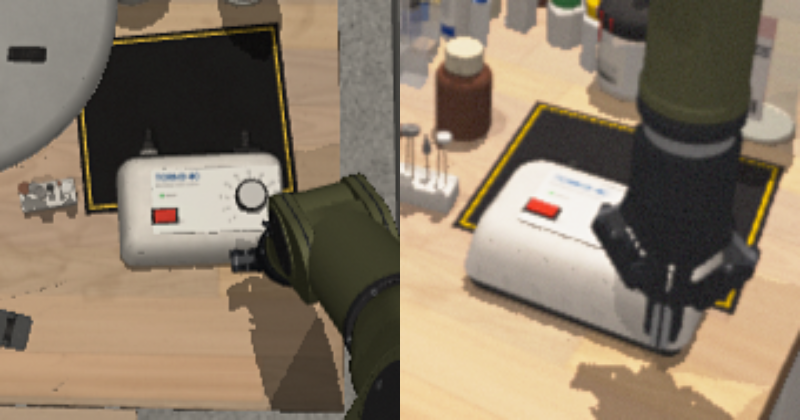

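From the top, both the rocker and the knob are clear for right pushes. The box is nearly square again and has gained ground.

```bash
python3 -c "
from m import *
look()"
```

```text
box mat x -102.4 y -8.7 mm yaw -2.7 | hull (196.5, 131.4) yaw -2.7 | sep 0.102 rad 7.4
corners FL FR RL RR [[-180.0, 95.0], [-189.0, -105.0], [-16.0, 87.0], [-25.0, -112.0]]
t 8.4 tcp mat mm [-191.7  -87.2] z 25.1 yawmat 179.9 F [-4.3 -3.9  3.3]
```

```bash
python3 -m handwheel '[[[-0.6,0,0,0,0,0],[-1.2,0,0,0,0,0],[-1.8,0,0,0,0,0],[-2.4,0,0,0,0,0],[-3,0,0,0,0,0],[-3.6,0,0,0,0,0],[-4.2,0,0,0,0,0],[-4.6,0,0,0,0,0],[-4.8,0,0,0,0,0],[-4.8,0,0,0,0,0]]]'; python3 -c "
from m import *
look()"
```

```text
t: 9.65
ee_pos: [0.6185, -0.1994, 0.025]
ee_rot: [-3.14, -0.003, -3.034]
force: [-3.3, -4.0, 1.5]
grip_width: -0.001
grasp_force: 2.5
box mat x -76.1 y 9.9 mm yaw 12.6 | hull (197.2, 131.3) yaw 12.9 | sep 0.102 rad 7.3
corners FL FR RL RR [[-178.0, 90.0], [-134.0, -106.0], [-18.0, 125.0], [26.0, -70.0]]
t 9.7 tcp mat mm [-142.8  -86.7] z 25.0 yawmat 179.9 F [-3.4 -3.7  1.9]
```

```bash
python3 -m handwheel '[[[2,0,0,0,0,0],[5,0,0,0,0,0],[7.2,0,0,0,0,0],[7.2,3,0,0,0,0],[7.2,7,0,0,0,0],[7.2,11,0,0,0,0],[7.2,14,0,0,0,0],[7.2,15.8,0,0,0,0],[7.2,15.8,0,0,0,0],[6.2,15.8,0,0,0,0],[5.2,15.8,0,0,0,0],[4.4,15.8,0,0,0,0],[3.7,15.8,0,0,0,0],[3,15.8,0,0,0,0],[2.3,15.8,0,0,0,0],[1.6,15.8,0,0,0,0],[0.9,15.8,0,0,0,0],[0.2,15.8,0,0,0,0],[-0.8,15.8,0,0,0,0],[-0.8,15.8,0,0,0,0]]]'; python3 -c "
from m import *
slook('s4.png')"
```

```text
t: 12.2
ee_pos: [0.61, -0.0386, 0.025]
ee_rot: [3.14, -0.001, -3.033]
force: [-2.3, 2.0, -0.2]
grip_width: -0.002
grasp_force: 0.8
S box mat x -48.7 y -11.0 yaw -1.6 sep 0.100/0.107 [331.6 216.2] [379. 229.] (18, 12)
corners FL FR RL RR [[-128.0, 91.0], [-133.0, -109.0], [36.0, 87.0], [30.0, -113.0]]
t 12.25 tcp mat mm [-133.8   73.4] z 25.0 yawmat 180.0 F [-1.7  1.3  0.3]
```

```bash
python3 -m handwheel '[[[-0.6,0,0,0,0,0],[-1.2,0,0,0,0,0],[-1.8,0,0,0,0,0],[-2.4,0,0,0,0,0],[-2.9,0,0,0,0,0],[-3.2,0,0,0,0,0],[-3.2,0,0,0,0,0]]]'; python3 -c "
from m import *
slook('s5.png')"
```

```text
t: 13.12
ee_pos: [0.6431, -0.0365, 0.0254]
ee_rot: [-3.141, 0.001, -3.034]
force: [-1.2, 0.3, -0.3]
grip_width: 0.003
grasp_force: 0.5
S box mat x -30.2 y -23.2 yaw -10.9 sep 0.108/0.107 [337.7 210.3] [385.5 228. ] (19, 11)
corners FL FR RL RR [[-92.0, 90.0], [-130.0, -106.0], [69.0, 59.0], [31.0, -137.0]]
t 13.18 tcp mat mm [-100.7   72.4] z 25.5 yawmat 180.0 F [-1.2  0.3 -0.4]
```

```bash
python3 -m handwheel '[[[2,0,0,0,0,0],[4.5,0,0,0,0,0],[6.5,0,0,0,0,0],[6.5,-3,0,0,0,0],[6.5,-7,0,0,0,0],[6.5,-11,0,0,0,0],[6.5,-14,0,0,0,0],[6.5,-15.8,0,0,0,0],[6.5,-15.8,0,0,0,0]]]'; python3 -c "
from m import *
look('t6.png')"
```

```text
t: 14.3
ee_pos: [0.5951, -0.2021, 0.0254]
ee_rot: [-3.14, 0.001, -3.036]
force: [0.2, 0.6, 0.1]
grip_width: -0.001
grasp_force: 0.0
box mat x -30.3 y -20.3 mm yaw -11.1 | hull (195.7, 133.9) yaw -11.0 | sep 0.102 rad 7.4
corners FL FR RL RR [[-91.0, 94.0], [-130.0, -103.0], [69.0, 62.0], [31.0, -134.0]]
t 14.35 tcp mat mm [-166.   -84.7] z 25.4 yawmat 180.0 F [ 0.6  1.  -1. ]
```

```bash
python3 -m handwheel '[[[-1,0,0,0,0,0],[-2,0,0,0,0,0],[-2.6,0,0,0,0,0],[-3.2,0,0,0,0,0],[-3.8,0,0,0,0,0],[-4.4,0,0,0,0,0],[-5,0,0,0,0,0],[-5.6,0,0,0,0,0],[-6,0,0,0,0,0],[-6,0,0,0,0,0]]]'; python3 -c "
from m import *
look()"
```

```text
t: 15.6
ee_pos: [0.6528, -0.1966, 0.025]
ee_rot: [-3.139, -0.004, -3.035]
force: [-4.0, -4.0, 2.0]
grip_width: 0.003
grasp_force: 2.3
box mat x -17.2 y -12.7 mm yaw -4.5 | hull (190.3, 133.2) yaw -5.3 | sep 0.102 rad 7.4
corners FL FR RL RR [[-91.0, 93.0], [-107.0, -106.0], [72.0, 81.0], [57.0, -119.0]]
t 15.65 tcp mat mm [-108.3  -87.6] z 25.0 yawmat 179.9 F [-3.6 -4.4  1.9]
```

Four and a half degrees remain, which is about 1.5 cm more.

```bash
python3 -m handwheel '[[[-0.5,0,0,0,0,0],[-1,0,0,0,0,0],[-1.4,0,0,0,0,0],[-1.4,0,0,0,0,0],[0,0,0,0,0,0],[3,0,0,0,0,0],[6,0,0,0,0,0],[6,0,-5,0,0,0],[6,0,-10,0,0,0],[8,0,-14,0,0,0],[8,0,-14,0,0,0]]]'; python3 -c "
from m import *
look('t7.png');slook()"
```

```text
t: 17.02
ee_pos: [0.5769, -0.2023, 0.1688]
ee_rot: [-3.14, 0.007, -3.033]
force: [0.7, 0.3, -0.2]
grip_width: -0.001
grasp_force: 0.0
box mat x -7.9 y -6.9 mm yaw -0.6 | hull (196.1, 133.4) yaw -0.1 | sep 0.103 rad 7.6
corners FL FR RL RR [[-89.0, 94.0], [-91.0, -106.0], [75.0, 92.0], [73.0, -108.0]]
t 17.07 tcp mat mm [-185.   -84.9] z 166.8 yawmat 180.0 F [-0.   0.5 -0.3]
S box mat x -9.7 y -7.0 yaw -2.5 sep 0.105/0.107 [334.7 205.9] [383. 219.] (20, 15)
corners FL FR RL RR [[-87.0, 96.0], [-96.0, -103.0], [77.0, 89.0], [68.0, -111.0]]
t 17.12 tcp mat mm [-185.7  -84.7] z 165.4 yawmat 180.0 F [-1.2  0.8 -1.1]
```

View pics/t7.png

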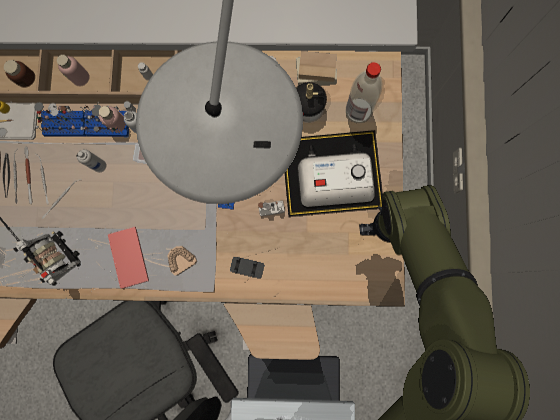

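The box (centre about 337,178) sits square inside the mat's yellow line. The gripper is clear of it, and the bur rack (272,208) and jaw model (182,260) are where they started.

```bash
python3 -c "
from cell import order
print(order.sign_off())"
```

```text
the job is handed in; nothing more can be done
None
```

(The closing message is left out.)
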